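# Nest the soak cups on the sprung dispenser and hold the stack down

## Robot

A 7-joint arm with a two-finger parallel gripper is mounted at the origin on the work surface. World frame = base frame: x ahead of the robot, y to its left, z up, the work surface at z = 0. Lengths are in m, angles in rad, forces in N, time in s.
With the tool pointing down it reaches from about 0.425 to 0.825 m from the base axis. Payload 3.6 kg.
Tool frame: the origin (TCP) lies on the centre line of the jaws, within the pads' length; the fingertips stand 25 mm ahead of it and the grasp point (between the pads) lies 6 mm ahead of it; z points along the fingers, y is the line along which they close (so a half turn about z gives the same grasp; the last joint's range is limited). The gripper opens to 85 mm and grips with 20 to 120 N. Pads are 22 mm wide; open, the fingers measure 114 mm over their backs; the gripper's body (76 mm by 85 mm) begins 54 mm behind the grasp point. The pads swing forward as they close: fully open they stand 13 mm farther back than shut.
Start: joints at [-1.27, 0.615, -0.013, 1.423, 0.008, 1.103, -0.04], TCP at [0.209, 0.615, 0.256] pointing down, gripper open.
Joint ranges: [-3.12, 3.12], [-0.3, 2.06], [-1.34, 1.32], [0.26, 2.42], [-1.36, 4.5], [0.01, 1.98], [-2.84, 2.84]. Speed limits (rad/s): [2.79, 2.79, 3.14, 3.14, 3.14, 3.14, 3.14].

## Interface

Orientations are given as a unit quaternion [x, y, z, w].
In Python, from rig import status, imaging, ctrl gives the robot as it stands.
- The arm moves only by the tool move_arm, never from a script. Its argument "rows" is a list of rows, each a list of 3 entries, a list of its own where there are three numbers: the turn, a rotation vector about the world's x, y, z in rad, then the shift along the world's x, y, z in units of 60 mm (1.0 is 60 mm), then the finger opening in mm, from 0 to 85.4. In form: [[[ax, ay, az], [tx, ty, tz], grip], ...]. A call has 1 to 12 rows; each row shifts and turns the commanded pose from where the row before left it; what a row does not reach is not made up. A row lasts 1/8 s, in which the tool goes at most 62.5 mm and 10.7 degrees, less where a joint would pass 70% of its speed; a pose out of reach is approached as far as the arm can. A call is refused whole if a number of a shift passes 1 or a number of a turn 0.188, either way. A call with a gripper value outside its range is refused whole. The fingers move at their own pace and stop on an object; "newtons" is the grip in N (left out, the last holds). Time passes only in rows, so rows that do not move let the fingers close. It gives the time, the measured TCP pose, the force, the opening and the grip force at its end, in the units of the state.
- status.read_state(): the state, without advancing time (a new reading comes with each control period).
- imaging.grab_frame(name): name is "scene" or "top" or "wrist"; returns (picture, depth): 400x640x3 uint8, blue, green, red; 400x640 float32, m along the optical axis (not along the pixel's ray), 0 where there is no reading.
- imaging.camera_info(name): a dict with "vfov" (degrees; the focal length in pixels is half the picture's height over the tangent of half this angle, whatever the lens; pixels are square), "cx", "cy" (the principal point, pixels), "extrinsics" (4x4, takes a point from world to camera coordinates); the wrist camera has in their place "tool_from_camera" (4x4, takes a point from camera to tool coordinates, whose origin is the TCP and whose axes are the flange's). Camera axes: x right, y down, z forward; pixel columns grow to the right and rows downward; lengths in m; the calibration is good to about 2 mm. A picture is of the moment at which its call begins: read the wrist's pose just before it. camera_info takes no time and is no camera call.
- ctrl.job_done(): hands the job in; it is judged then, once.
The state is a dict: "time": time; "qpos": joint angles; "joint_vel": joint speeds; "joint_torque": joint torques, N m; "tool_pos": TCP position; "tcp_rot": TCP orientation; "ft_force": force on the tool from outside, world axes, zero at the start; "moment": the same for the moment, N m; "opening": finger opening in m; "grasp_force": force on a finger pad.
Only numpy, scipy, OpenCV 4.12 (cv2) and the standard library are available. Lean on these libraries where they do the work, as an engineer would, in place of code of your own. Each camera call takes 0.05 s, during which the arm holds its last target. There are 200 camera calls.

## Task

Nest the two loose soak cups squarely into the cup that stands on the spring-loaded dispenser, one inside the other with each fully home, then push the stack straight down with the gripper at a steady 8 newtons or so, which brings the top rim about level with the tops of the two posts, for a colleague to fasten the retaining hoop. Finish while still holding the stack down; do not drive the spring plate to its bottom stop, and leave the other things on the desk where they are.

Things in the scene. Friction and masses are not known exactly. Their poses are not given: they have to be found in the camera images.
- dispenser: Sprung cup holder fixed to the desk: white base 120 (its x) by 200 (its y) by 16 mm, two upright steel posts 12 mm in diameter at its y = +78 and -78 mm, tops 157 mm above the desk; the round sprung plate is midway between them. Origin: centre of the base underside, z up. Above the base its +x and -x sides are open, so fingers closing along its x pass clear of the posts.
- plate (a joint): Travel of the round sprung aluminium plate (84 mm across) of the dispenser, in m: 0 = fully up, grows straight downward, hard stop at 0.040. A coil spring pushes it up: load on the plate (cups included) = about 0.4 N per mm of travel plus 0.3 N.
- seat (a point): Centre of the top face of the sprung plate, where the lowest cup stands inside a low ring (inside diameter 38 mm, 6 mm high); 68 mm above the desk with the plate fully up, moves down with the plate.
- cup_seated: White plastic soak cup (45 g) already upright on the plate, 67 mm high: foot tapering from 33 mm across at the bottom to 54 at 45 mm height, above it a straight collar 64 mm across, 22 mm tall, with an outward shoulder under it. Wall 2.5, mouth 59 mm inside, open top, floor 4 mm thick. Origin: centre of the underside, z up.
- cup_1: Loose cup upright on the desk, same shape and size as cup_seated (67 mm high, collar 64 mm across and 22 mm tall at the top, about 45 g). Nested, its shoulder rests on the rim of the cup below: it then stands 22 mm above that cup with its whole collar showing. Origin: centre of the underside, z up.
- cup_2: The other loose cup, upright on the desk, same shape and size as cup_seated (67 mm high, collar 64 mm across and 22 mm tall at the top, about 45 g). Nested, its shoulder rests on the rim of the cup below: it then stands 22 mm above that cup with its whole collar showing. Origin: centre of the underside, z up.
- dish: Bystander: white ceramic bowl, 92 mm across, 34 mm high, wider and lower than the cups; not part of the stack. Origin: centre of the underside.
- polish_a: Bystander: small clear bottle with black cap, 28 mm across, 75 mm high. Origin: centre of the underside.
- polish_b: Bystander: small amber bottle with black cap, 28 mm across, 75 mm high. Origin: centre of the underside.
- gem_jar: Bystander: flat pale jar with lid, 44 mm across, 22 mm high. Origin: centre of the underside.
- buffer_block: Bystander: grey nail buffer block, 95 (its x) by 27 by 27 mm, lying on the desk. Origin: middle of its length, underside.
- brush: Bystander: brush with white handle, 150 mm long (its x), lying on the desk. Origin: middle of its length, underside.
Things that resemble listed ones, but are neither listed nor needed, are in the scene too. What is shaped like the cup_1 but green or pink is not meant.

How it is judged:
By the outcome, as a careful person would: the job done as asked, in the order asked, and still so for the second after the job is handed in, while the arm keeps its last pose, push and grip.
It also fails if it takes over 51 s, if anything falls off the work surface, if the arm or the gripper's body presses on something with over 40 N, if the wrist force passes 120 N, or if a joint passes its speed limit or range.

## Working session

There is one attempt and no reset: what is moved stays moved. The work goes in short steps, Python scripts to look and compute and a tool call to move; the robot and the scene stay as the last step left them, time stands still between calls to the robot, and variables do not carry over. Pictures are saved under pics/ and viewed, at most 10 in all, crops included, and the job is handed in when it is done.

Besides the shell and the picture viewer there is one more tool, called after ">>>" by a JSON object that holds its "op" and its "data". move_arm: Moves the arm, as the interface text tells. Its arguments: {"type":"object","properties":{"rows":{"type":"array","items":{"type":"array"}},"newtons":{"type":"number"}},"required":["rows"]}

```bash
ls; mkdir -p pics; python3 - <<'E'
from rig import status, imaging
import cv2,numpy as np
s=status.read_state(); print({k:np.round(v,4).tolist() for k,v in s.items()})
for n in ["scene","top"]:
    p,d=imaging.grab_frame(n); cv2.imwrite(f"pics/{n}0.png",p); np.savez(f"{n}0.npz",p=p,d=d)
    print(n,imaging.camera_info(n))
print(imaging.camera_info("wrist"))
E
```

```text
pics
{'time': 0.0, 'qpos': [-1.2695, 0.6159, -0.0126, 1.4249, 0.0081, 1.1034, -0.0404], 'joint_vel': [-0.0009, 0.0, 0.0001, -0.0008, 0.0006, 0.0014, -0.0017], 'joint_torque': [-0.0008, -46.9202, 0.259, -17.1038, 0.01, 0.0097, 0.0], 'tool_pos': [0.209, 0.6147, 0.2551], 'tcp_rot': [0.1631, 0.9866, -0.0013, -0.0002], 'ft_force': [-0.0382, -0.0489, 0.3875], 'moment': [0.0284, 0.0022, 0.0426], 'grasp_force': 0.0, 'opening': 0.0854}
scene {'vfov': 42.92618867271295, 'cx': 312.6120659333828, 'cy': 194.1750206825988, 'extrinsics': array([[ 0.53188247,  0.84673565, -0.01182259, -0.28777061],
       [ 0.57389242, -0.37069011, -0.73023033, -0.28553978],
       [-0.62269457,  0.38161182, -0.68309874,  1.63726831],
       [ 0.        ,  0.        ,  0.        ,  1.        ]])}
top {'vfov': 49.45550709635776, 'cx': 320.2995812161951, 'cy': 196.4961646869448, 'extrinsics': array([[ 0.01423044, -0.99984941, -0.00993262, -0.03706104],
       [-0.99741523, -0.0134947 , -0.07057444,  0.56986118],
       [ 0.07042978,  0.01091125, -0.99745706,  1.36789941],
       [ 0.        ,  0.        ,  0.        ,  1.        ]])}
{'vfov': 61.75227225068105, 'cx': 314.5197861939923, 'cy': 200.91116676708896, 'tool_from_camera': array([[-4.00792711e-04, -9.52357292e-01, -3.04984307e-01,
         7.83286273e-02],
       [ 9.99999863e-01, -2.79056653e-04, -4.42747429e-04,
        -5.67384714e-04],
       [ 3.36545843e-04, -3.04984443e-01,  9.52357274e-01,
        -1.18372255e-01],
       [ 0.00000000e+00,  0.00000000e+00,  0.00000000e+00,
         1.00000000e+00]])}
```

View pics/scene0.png

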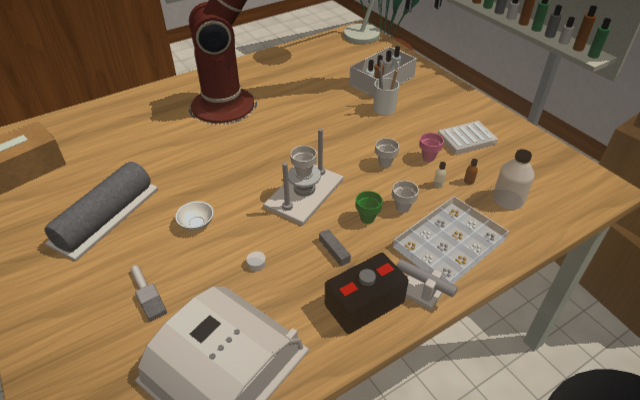

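View pics/top0.png

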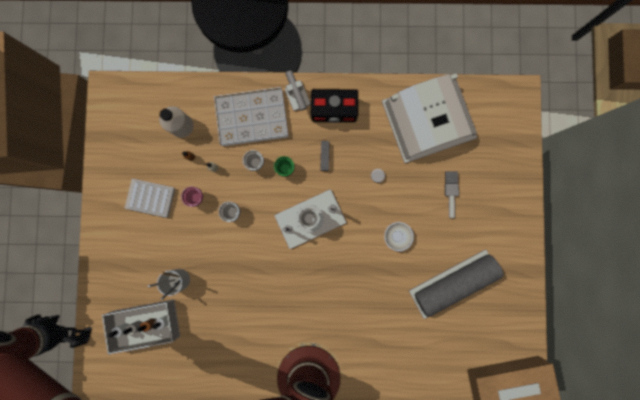

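The scene view shows the two loose white cups at about (386,153) and (405,196), with a pink and a green cup beside them and the seated cup at (303,160). In the top view they are at (229,212), (253,161) and (308,218). The posts are at about (290,230) and (335,210).

```bash
cat > h.py <<'E'
import numpy as np,cv2
from rig import status,imaging
from scipy.spatial.transform import Rotation as R
def tool():
    s=status.read_state(); T=np.eye(4); T[:3,:3]=R.from_quat(s["tcp_rot"]).as_matrix(); T[:3,3]=s["tool_pos"]; return T
def K(name):
    i=imaging.camera_info(name); return 200/np.tan(np.radians(i["vfov"]/2)),i["cx"],i["cy"],i
def pose(name,T=None):  # world from camera
    i=imaging.camera_info(name)
    return T@i["tool_from_camera"] if name=="wrist" else np.linalg.inv(i["extrinsics"])
def cloud(name,d,W):
    f,cx,cy,_=K(name); v,u=np.mgrid[:400,:640]
    P=np.stack([(u-cx)/f*d,(v-cy)/f*d,d],-1); P=P@W[:3,:3].T+W[:3,3]; P[d==0]=np.nan; return P
def ray(name,uv,z,W):
    f,cx,cy,_=K(name); uv=np.atleast_2d(uv).astype(float)
    r=np.c_[(uv[:,0]-cx)/f,(uv[:,1]-cy)/f,np.ones(len(uv))]@W[:3,:3].T
    return W[:3,3]+r*((z-W[2,3])/r[:,2])[:,None]
def circ(P):
    A=np.c_[2*P[:,:2],np.ones(len(P))]; s=np.linalg.lstsq(A,(P[:,:2]**2).sum(1),rcond=None)[0]
    return s[:2],np.sqrt(s[2]+s[:2]@s[:2])
E
python3 - <<'E'
from h import *
z={n:np.load(n+"0.npz") for n in("top","scene")}
px={"top":{"A":(229,212),"B":(253,161),"seat":(308,218),"green":(285,167),"pink":(192,197)},
"scene":{"A":(386,153),"B":(405,196),"seat":(303,160),"green":(369,207),"pink":(431,147)}}
for n in z:
    C=cloud(n,z[n]["d"],pose(n))
    for k,(u,v) in px[n].items():
        c=C[v-22:v+22,u-22:u+22].reshape(-1,3); c=c[~np.isnan(c[:,0])]
        zt=np.percentile(c[:,2],[50,90,97,99.5]); 
        zr=0.067 if k!="seat" else 0.13
        r=ray(n,(u,v),zr,pose(n))[0]
        m=c[(np.abs(c[:,2]-zr)<.012)&(np.hypot(*(c[:,:2]-r[:2]).T)<.05)]
        print(n,k,r.round(4),zt.round(4),len(m), circ(m) if len(m)>5 else "", np.median(m,0).round(4) if len(m) else "", (m.min(0),m.max(0)) if len(m) else "")
# posts
    c=C.reshape(-1,3); m=c[(c[:,2]>.14)&(c[:,2]<.175)&(c[:,0]>.3)&(c[:,0]<.65)&(abs(c[:,1])<.15)]
    print(n,"posts",len(m)); print(m.round(3)[:40])
E
```

```text
top A [0.5152 0.2514 0.067 ] [0.0007 0.0365 0.0622 0.0684] 81 (array([0.51735108, 0.2525612 ]), np.float64(0.030441871383402732)) [0.5158 0.2547 0.0646] (array([0.48737886, 0.22126971, 0.05553113]), array([0.54674104, 0.28341901, 0.07396002]))
top B [0.6748 0.1812 0.067 ] [0.0011 0.0406 0.0627 0.0693] 82 (array([0.67861968, 0.18209475]), np.float64(0.030391204427134742)) [0.6788 0.1844 0.065 ] (array([0.64762812, 0.15040158, 0.05518834]), array([0.7100541 , 0.21304077, 0.07260792]))
top seat [0.4989 0.0048 0.13  ] [0.0171 0.1067 0.1307 0.1379] 80 (array([0.49934427, 0.0026351 ]), np.float64(0.0300153930085791)) [0.5002 0.0063 0.1337] (array([ 0.46949039, -0.02757494,  0.11816368]), array([0.53123918, 0.03391857, 0.1414598 ]))
top green [0.6573 0.0812 0.067 ] [0.0006 0.0388 0.0615 0.0688] 75 (array([0.66153009, 0.08524236]), np.float64(0.030467601487291773)) [0.6629 0.0848 0.0651] (array([0.62963948, 0.05367444, 0.05510998]), array([0.69259054, 0.11625463, 0.07021161]))
top pink [0.5601 0.3675 0.067 ] [0.0011 0.0413 0.0619 0.0681] 98 (array([0.56308296, 0.37037576]), np.float64(0.0307
[... 2415 characters left out ...]
57]
 [ 0.465  0.071  0.154]
 [ 0.471  0.071  0.158]
 [ 0.466  0.077  0.153]
 [ 0.464  0.066  0.153]
 [ 0.472  0.064  0.158]
 [ 0.469  0.069  0.154]
 [ 0.47   0.071  0.154]
 [ 0.471  0.074  0.154]
 [ 0.465  0.066  0.15 ]
 [ 0.469  0.066  0.152]
 [ 0.471  0.068  0.153]
 [ 0.472  0.07   0.153]
 [ 0.467  0.076  0.147]
 [ 0.466  0.065  0.148]
 [ 0.469  0.066  0.149]
 [ 0.471  0.068  0.15 ]
 [ 0.473  0.069  0.151]
 [ 0.469  0.075  0.146]
 [ 0.466  0.065  0.145]
 [ 0.469  0.066  0.146]
 [ 0.471  0.068  0.147]
 [ 0.472  0.07   0.147]
 [ 0.467  0.076  0.141]
 [ 0.467  0.064  0.143]
 [ 0.466  0.068  0.141]
 [ 0.47   0.068  0.143]
 [ 0.474  0.069  0.145]
 [ 0.527 -0.07   0.157]
 [ 0.533 -0.07   0.161]]
```

>>> {"op": "move_arm", "data": {"rows": [[[0,0,-0.067],[0.67,-0.26,0.18],85],[[0,0,-0.067],[0.67,-0.26,0.18],85],[[0,0,-0.067],[0.67,-0.26,0.18],85],[[0,0,-0.067],[0.67,-0.26,0.18],85],[[0,0,-0.067],[0.67,-0.26,0.18],85],[[0,0,-0.067],[0.67,-0.26,0.18],85],[[0,0,-0.067],[0.19,-0.75,-0.33],85],[[0,0,-0.067],[0.19,-0.75,-0.33],85],[[0,0,-0.067],[0.19,-0.75,-0.33],85],[[0,0,-0.067],[0.19,-0.75,-0.33],85],[[0,0,-0.067],[0.19,-0.75,-0.33],85],[[0,0,-0.067],[0.19,-0.75,-0.33],85]], "newtons": 40}}

```text
time: 1.6
tool_pos: [0.5188, 0.2503, 0.2014]
tcp_rot: [0.537, 0.844, -0.0, -0.0]
ft_force: [0.5, -0.3, -0.2]
opening: 0.0848
grasp_force: 0.0
```

>>> {"op": "move_arm", "data": {"rows": [[[0,0,0],[0,0,0],66],[[0,0,0],[0,0,0],66],[[0,0,0],[0,0,0],66]]}}

```text
time: 1.98
tool_pos: [0.5185, 0.2539, 0.2026]
tcp_rot: [0.535, 0.845, 0.001, -0.0]
ft_force: [0.0, -0.3, -0.4]
opening: 0.066
grasp_force: 0.0
```

```bash
python3 - <<'E'
from h import *
T=tool(); p,d=imaging.grab_frame("wrist"); np.savez("w1.npz",p=p,d=d,T=T); cv2.imwrite("pics/w1.png",p)
s=status.read_state(); print(s["time"],s["tool_pos"],s["tcp_rot"],s["opening"])
C=cloud("wrist",d,pose("wrist",T))
m=(abs(C[...,2]-.067)<.006); c=C[m]; r=np.hypot(c[:,0]-.5175,c[:,1]-.2513)<.05; c=c[r]; print(len(c),circ(c),c.mean(0))
E
```

```text
2.025 [0.51847832 0.25374899 0.20260257] [ 5.34831312e-01  8.44958562e-01  6.68389562e-04 -2.22089255e-04] 0.06593894335640157
1036 (array([0.51689093, 0.253064  ]), np.float64(0.03031061613202304)) [0.51778265 0.25126479 0.06644282]
```

View pics/w1.png

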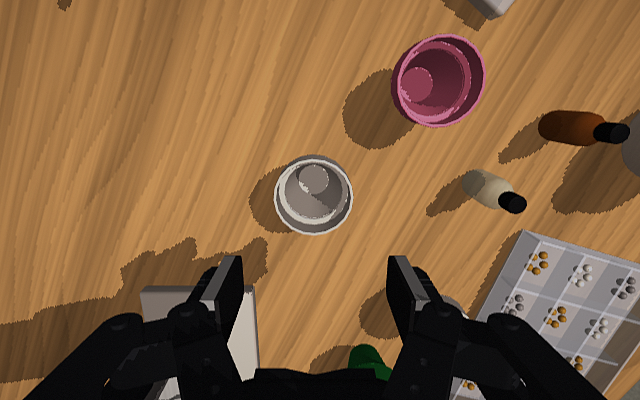

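The wrist picture shows cup A's rim centred at about (313,195) and the fingertips at about (230,258) and (400,258). The pink cup is well clear at (438,80).

```bash
python3 - <<'E'
from h import *
z=np.load("w1.npz"); W=imaging.camera_info("wrist")["tool_from_camera"]
C=cloud("wrist",z["d"],W)
for a,b in ((190,245),(385,440)):
    c=C[250:345,a:b].reshape(-1,3); c=c[(c[:,2]<.06)&(c[:,2]>-.04)]
    print(len(c),np.percentile(c,[1,5,50,95,99],axis=0).round(4).tolist())
T=z["T"]; print("cup A in tool", (T[:3,:3].T@(np.array([.5169,.2531,.067])-T[:3,3])).round(4))
C=cloud("wrist",z["d"],T@W); c=C[(abs(C[...,2])<.01)]; print("desk z",np.median(c[:,2]))
E
```

```text
3417 [[-0.0102, -0.0465, -0.0385], [-0.0076, -0.0449, -0.0361], [0.0089, -0.0346, -0.0111], [0.0121, -0.0332, 0.0116], [0.013, -0.0311, 0.0159]]
3421 [[-0.0104, 0.0301, -0.0386], [-0.0075, 0.0321, -0.036], [0.0089, 0.0336, -0.0111], [0.0121, 0.0438, 0.0118], [0.0129, 0.0456, 0.0158]]
cup A in tool [-0.0002 -0.0019  0.1356]
desk z 0.0006994673146185626
```

>>> {"op": "move_arm", "data": {"rows": [[[0,0,0],[-0.03,-0.01,-0.4],85],[[0,0,0],[0,0,-0.5],85],[[0,0,0],[0,0,-0.5],85],[[0,0,0],[0,0,-0.5],85],[[0,0,0],[0,0,-0.25],85],[[0,0,0],[0,0,-0.13],85],[[0,0,0],[0,0,0],85]]}}

```text
time: 2.9
tool_pos: [0.5173, 0.2515, 0.0657]
tcp_rot: [0.536, 0.844, 0.0, 0.0]
ft_force: [-0.3, 0.1, -0.0]
opening: 0.0853
grasp_force: 0.0
```

>>> {"op": "move_arm", "data": {"rows": [[[0,0,0],[-0.01,0.02,0],75],[[0,0,0],[0,0,0],70],[[0,0,0],[0,0,0],66],[[0,0,0],[0,0,0],60],[[0,0,0],[0,0,0],60],[[0,0,0],[0,0,0],60]], "newtons": 30}}

```text
time: 3.65
tool_pos: [0.5169, 0.2525, 0.0661]
tcp_rot: [0.536, 0.844, 0.0, 0.0]
ft_force: [-0.5, 0.1, 5.5]
opening: 0.0619
grasp_force: 32.7
```

>>> {"op": "move_arm", "data": {"rows": [[[0,0,0],[0,0,0.3],60],[[0,0,0],[0,0,0.7],60],[[0,0,0],[0,0,0.8],60],[[0,0,0],[0,-0.3,0.8],60],[[0,0,0],[0.03,-0.7,0.4],60],[[0,0,0],[0.03,-0.8,0],60],[[0,0,0],[0.03,-0.8,0],60],[[0,0,0],[0.03,-0.8,0],60],[[0,0,0],[0.03,-0.8,0],60],[[0,0,0],[0.02,-0.6,0],60],[[0,0,0],[0,-0.35,0],60],[[0,0,0],[0,0,0],60]]}}

```text
time: 5.15
tool_pos: [0.5262, -0.0588, 0.2461]
tcp_rot: [0.538, 0.843, -0.0, 0.0]
ft_force: [0.9, 0.5, -1.2]
opening: 0.0617
grasp_force: 33.1
```

```bash
python3 - <<'E'
from h import *
T=tool(); p,d=imaging.grab_frame("wrist"); np.savez("w2.npz",p=p,d=d,T=T); cv2.imwrite("pics/w2.png",p)
s=status.read_state(); print(s["time"],s["tool_pos"],s["tcp_rot"],s["opening"],s["ft_force"],s["grasp_force"])
C=cloud("wrist",d,pose("wrist",T))
for n,q,zr in (("seat",(.4994,.0016),.135),("held",s["tool_pos"],s["tool_pos"][2])):
    m=(abs(C[...,2]-zr)<.005); c=C[m]; c=c[abs(np.hypot(c[:,0]-q[0],c[:,1]-q[1])-.0305)<.008]; o,r=circ(c)
    print(n,len(c),o,r,np.median(c[:,2]))
    L=T[:3,:3].T@(np.r_[o,zr]-T[:3,3]); print("  in tool",L.round(4))
E
```

```text
5.2 [ 0.52635748 -0.05663688  0.24586783] [ 5.36723641e-01  8.43758050e-01  2.41803198e-04 -1.68460488e-04] 0.061874903866836306 [-0.12081978  0.59406449 -0.21027503] 33.14291393849999
seat 1343 [0.49898114 0.00218102] 0.03021786217289663 0.13525779785475397
  in tool [0.0668 0.0011 0.111 ]
held 5564 [ 0.52540572 -0.05821556] 0.030729734679807566 0.24682847226474885
  in tool [ 0.0008 -0.0004  0.0002]
```

View pics/w2.png

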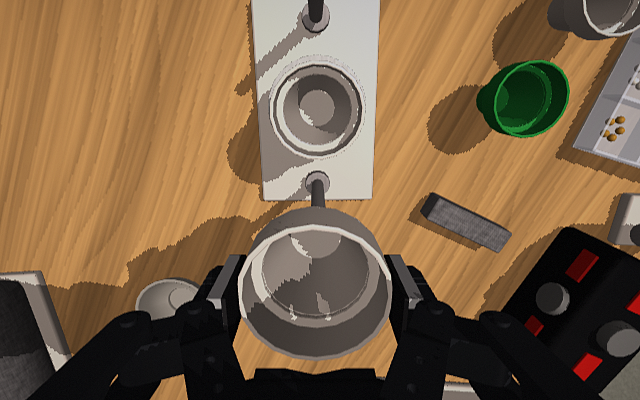

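The picture shows the held cup's rim at about (315,290) between the pads. The seated cup is at (317,108), between the posts at (317,15) and (317,180).

```bash
cat > rel.py <<'E'
from h import *
import sys
name,sx,sy,zs=sys.argv[1],*map(float,sys.argv[2:5])
T=tool(); p,d=imaging.grab_frame("wrist"); np.savez(name+".npz",p=p,d=d,T=T); cv2.imwrite(f"pics/{name}.png",p)
s=status.read_state(); print(s["time"],T[:3,3].round(4),s["tool_pos"].round(4) if hasattr(s["tool_pos"],'round') else s["tool_pos"])
C=cloud("wrist",d,pose("wrist",T)); O={}
for n,q,zr in (("seat",(sx,sy),zs),("held",T[:2,3],T[2,3])):
    c=C[abs(C[...,2]-zr)<.006]; c=c[abs(np.hypot(c[:,0]-q[0],c[:,1]-q[1])-.0305)<.008]
    if len(c)<50: print(n,"none");continue
    for _ in range(3):
        o,r=circ(c); A=np.c_[c[:,:2]-o,np.ones(len(c))]; g=np.linalg.lstsq(A,c[:,2],rcond=None)[0]
        c=c[(abs(c[:,2]-A@g)<.003)&(abs(np.hypot(*(c[:,:2]-o).T)-.0307)<.003)]
    O[n]=o; print(n,len(c),o.round(4),"r",r.round(4),"z,tilt",g.round(4), "in tool",(T[:3,:3].T@(np.r_[o,zr]-T[:3,3])).round(4))
if len(O)==2: print("shift needed mm",((O["seat"]-O["held"])*1000).round(1),"units",((O["seat"]-O["held"])/.06).round(3))
E
python3 rel.py w3 .499 .0022 .135
```

```text
5.25 [ 0.5264 -0.0566  0.2459] [ 0.5265 -0.0554  0.2457]
seat 1224 [0.499  0.0022] r 0.0303 z,tilt [-0.0018  0.0031  0.1352] in tool [6.480e-02 1.000e-04 1.109e-01]
held 3920 [ 0.5256 -0.0565] r 0.0304 z,tilt [0.0014 0.0208 0.2466] in tool [ 0.0005 -0.0006  0.    ]
shift needed mm [-26.6  58.7] units [-0.444  0.978]
```

>>> {"op": "move_arm", "data": {"rows": [[[0,0,0],[-0.22,0.48,0],60],[[0,0,0],[-0.22,0.46,0],60],[[0,0,0],[0,0,-0.2],60],[[0,0,0],[0,0,0],60],[[0,0,0],[0,0,0],60]]}}

```text
time: 5.88
tool_pos: [0.5006, -0.0009, 0.2335]
tcp_rot: [0.537, 0.844, -0.0, 0.0]
ft_force: [0.0, 0.3, -0.4]
opening: 0.0619
grasp_force: 33.2
```

>>> {"op": "move_arm", "data": {"rows": [[[0,0,0],[-0.01,0.05,-0.2],60],[[0,0,0],[0,0,-0.4],60],[[0,0,0],[0,0,-0.3],60],[[0,0,0],[0,0,-0.15],60],[[0,0,0],[0,0,0],60],[[0,0,0],[0,0,0],60]]}}

```text
time: 6.62
tool_pos: [0.5002, 0.0027, 0.171]
tcp_rot: [0.536, 0.844, 0.0, 0.001]
ft_force: [-0.6, 0.8, -0.0]
opening: 0.0616
grasp_force: 33.2
```

>>> {"op": "move_arm", "data": {"rows": [[[0,0,0],[0,0,-0.08],60],[[0,0,0],[0,0,-0.08],60],[[0,0,0],[0,0,-0.08],60],[[0,0,0],[0,0,0],60]]}}

```text
time: 7.12
tool_pos: [0.4994, 0.0028, 0.1557]
tcp_rot: [0.536, 0.844, -0.0, -0.0]
ft_force: [0.6, -0.1, -0.0]
opening: 0.062
grasp_force: 33.2
```

>>> {"op": "move_arm", "data": {"rows": [[[0,0,0],[0,0,-0.05],60],[[0,0,0],[0,0,-0.05],60],[[0,0,0],[0,0,0],60],[[0,0,0],[0,0,0],60]]}}

```text
time: 7.62
tool_pos: [0.4997, 0.0027, 0.1502]
tcp_rot: [0.536, 0.844, 0.0, 0.0]
ft_force: [-0.8, -0.3, 1.6]
opening: 0.0618
grasp_force: 33.4
```

>>> {"op": "move_arm", "data": {"rows": [[[0,0,0],[0,0,0.07],60],[[0,0,0],[0,0,0],66],[[0,0,0],[0,0,0],75],[[0,0,0],[0,0,0],85],[[0,0,0],[0,0,0],85]]}}

```text
time: 8.25
tool_pos: [0.4996, 0.0028, 0.1542]
tcp_rot: [0.536, 0.844, -0.0, -0.0]
ft_force: [0.7, -0.0, 0.3]
opening: 0.085
grasp_force: 0.0
```

>>> {"op": "move_arm", "data": {"rows": [[[0,0,0],[0,0,0.3],85],[[0,0,0],[0,0,0.7],85],[[0,0,0],[0.1,0.1,0.5],85],[[0,0,0],[0.4,0.4,0],85],[[0,0,0],[0.6,0.6,0],85],[[0,0,0],[0.6,0.6,0],85],[[0,0,0],[0.6,0.6,-0.2],85],[[0,0,0],[0.5,0.5,-0.3],85],[[0,0,0],[0.18,0.19,-0.2],85],[[0,0,0],[0,0,0],85],[[0,0,0],[0,0,0],85]]}}

```text
time: 9.62
tool_pos: [0.6782, 0.1799, 0.2032]
tcp_rot: [0.537, 0.843, -0.001, 0.001]
ft_force: [-1.0, 0.1, -0.4]
opening: 0.0853
grasp_force: 0.0
```

```bash
python3 rel.py w4 .6785 .182 .067
```

```text
9.675 [0.6782 0.1799 0.2032] [0.6784 0.18   0.2036]
seat 864 [0.6786 0.182 ] r 0.0303 z,tilt [-0.0044  0.0105  0.0671] in tool [0.002  0.0013 0.1362]
held none
```

>>> {"op": "move_arm", "data": {"rows": [[[0,0,0],[0,0.03,-0.4],85],[[0,0,0],[0,0,-0.5],85],[[0,0,0],[0,0,-0.5],85],[[0,0,0],[0,0,-0.5],85],[[0,0,0],[0,0,-0.25],85],[[0,0,0],[0,0,-0.13],85],[[0,0,0],[0,0,0],85]]}}

```text
time: 10.55
tool_pos: [0.6788, 0.1838, 0.0661]
tcp_rot: [0.536, 0.844, 0.0, 0.0]
ft_force: [0.9, -0.7, 0.1]
opening: 0.085
grasp_force: 0.0
```

>>> {"op": "move_arm", "data": {"rows": [[[0,0,0],[0,-0.03,0],75],[[0,0,0],[0,0,0],70],[[0,0,0],[0,0,0],66],[[0,0,0],[0,0,0],60],[[0,0,0],[0,0,0],60],[[0,0,0],[0,0,0],60]], "newtons": 30}}

```text
time: 11.3
tool_pos: [0.679, 0.1822, 0.0664]
tcp_rot: [0.536, 0.844, 0.0, 0.0]
ft_force: [0.4, 0.8, 5.3]
opening: 0.0633
grasp_force: 33.3
```

>>> {"op": "move_arm", "data": {"rows": [[[0,0,0],[0,0,0.3],60],[[0,0,0],[0,0,0.7],60],[[0,0,0],[0,0,0.8],60],[[0,0,0],[-0.1,-0.2,0.8],60],[[0,0,0],[-0.35,-0.55,0.5],60],[[0,0,0],[-0.45,-0.7,0.23],60],[[0,0,0],[-0.45,-0.7,0],60],[[0,0,0],[-0.45,-0.7,0],60],[[0,0,0],[-0.45,-0.65,0],60],[[0,0,0],[-0.3,-0.45,0],60],[[0,0,0],[0,0,0],60],[[0,0,0],[0,0,0],60]]}}

```text
time: 12.8
tool_pos: [0.5259, -0.0538, 0.2657]
tcp_rot: [0.536, 0.844, 0.001, 0.0]
ft_force: [0.2, 1.1, -1.2]
opening: 0.0634
grasp_force: 33.3
```

```bash
python3 rel.py w5 .499 .0022 .156; python3 - <<'E'
from h import *
p,d=imaging.grab_frame("scene"); cv2.imwrite("pics/s5.png",cv2.resize(p[90:250,220:480],None,fx=3,fy=3))
E
```

```text
12.85 [ 0.5259 -0.0538  0.2657] [ 0.5261 -0.0533  0.2655]
seat 1217 [0.4993 0.0024] r 0.0303 z,tilt [-0.0022  0.0025  0.1562] in tool [ 0.0621 -0.0002  0.1097]
held 4051 [ 0.5253 -0.0539] r 0.0304 z,tilt [-0.0017  0.0192  0.2661] in tool [ 0.0001 -0.0006 -0.    ]
shift needed mm [-26.   56.4] units [-0.433  0.939]
```

View pics/s5.png

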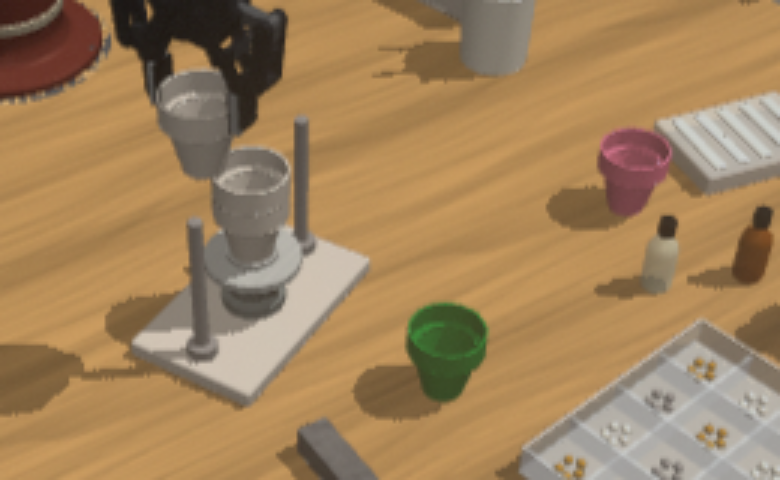

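The crop shows the first cup nested level in the seated cup at about (250,190), with its whole collar showing. The second cup is held square at (195,120).

>>> {"op": "move_arm", "data": {"rows": [[[0,0,0],[-0.22,0.47,0],60],[[0,0,0],[-0.21,0.45,0],60],[[0,0,0],[0,0,-0.2],60],[[0,0,0],[0,0,-0.4],60],[[0,0,0],[0,0,-0.3],60],[[0,0,0],[0,0,0],60],[[0,0,0],[0,0,0],60]]}}

```text
time: 13.78
tool_pos: [0.5004, 0.0001, 0.2116]
tcp_rot: [0.536, 0.844, 0.0, 0.0]
ft_force: [0.6, -0.2, -0.2]
opening: 0.063
grasp_force: 33.3
```

>>> {"op": "move_arm", "data": {"rows": [[[0,0,0],[-0.01,0.04,0],60],[[0,0,0],[0,0,-0.15],60],[[0,0,0],[0,0,-0.15],60],[[0,0,0],[0,0,-0.08],60],[[0,0,0],[0,0,0],60]]}}

```text
time: 14.4
tool_pos: [0.4987, 0.0027, 0.1879]
tcp_rot: [0.536, 0.844, -0.0, -0.001]
ft_force: [0.5, 0.2, -0.7]
opening: 0.0633
grasp_force: 33.3
```

>>> {"op": "move_arm", "data": {"rows": [[[0,0,0],[0,0,-0.08],60],[[0,0,0],[0,0,-0.08],60],[[0,0,0],[0,0,-0.08],60],[[0,0,0],[0,0,-0.06],60],[[0,0,0],[0,0,0],60],[[0,0,0],[0,0,0],60]]}}

```text
time: 15.15
tool_pos: [0.4991, 0.0027, 0.1707]
tcp_rot: [0.536, 0.844, 0.0, 0.0]
ft_force: [-0.5, -0.1, 1.5]
opening: 0.0632
grasp_force: 33.5
```

>>> {"op": "move_arm", "data": {"rows": [[[0,0,0],[0,0,-0.05],60],[[0,0,0],[0,0,-0.05],60],[[0,0,0],[0,0,-0.05],60],[[0,0,0],[0,0,-0.05],60],[[0,0,0],[0,0,-0.04],60],[[0,0,0],[0,0,0],60],[[0,0,0],[0,0,0],60],[[0,0,0],[0,0,0],60]]}}

```text
time: 16.15
tool_pos: [0.4991, 0.0026, 0.1565]
tcp_rot: [0.536, 0.844, 0.0, 0.0]
ft_force: [-1.7, -0.4, 7.6]
opening: 0.0632
grasp_force: 33.9
```

```bash
python3 - <<'E'
from h import *
p,d=imaging.grab_frame("scene"); cv2.imwrite("pics/s6.png",cv2.resize(p[100:230,240:370],None,fx=4.5,fy=4.5))
F=[]
for _ in range(12):
    imaging.grab_frame("top"); s=status.read_state(); F.append([*s["ft_force"],*s["tool_pos"]])
print(np.mean(F,0).round(4),np.std(F,0).round(4),s["time"],s["opening"],s["grasp_force"])
C=cloud("scene",d,pose("scene")).reshape(-1,3)
r=np.hypot(C[:,0]-.499,C[:,1]-.0024); c=C[(r<.034)&(C[:,2]>.13)&(C[:,2]<.17)]; print(np.percentile(c[:,2],[50,80,90,95]))
E
python3 rel.py w6 .499 .0022 .156
```

```text
[-1.7243e+00 -2.0580e-01  7.5695e+00  4.9910e-01  2.6000e-03  1.5650e-01] [0.5221 0.5148 0.4674 0.     0.     0.    ] 16.8 0.06339723047836149 33.9106335863471
[0.14437002 0.15436709 0.15754631 0.15908024]
16.85 [0.4991 0.0026 0.1565] [0.4991 0.0026 0.1566]
seat 4006 [0.4985 0.0024] r 0.0304 z,tilt [-0.0054  0.0207  0.157 ] in tool [ 0.0001 -0.0006  0.0005]
held 4045 [0.4985 0.0024] r 0.0304 z,tilt [-0.0039  0.0189  0.1571] in tool [ 0.0001 -0.0006 -0.    ]
shift needed mm [-0.  0.] units [-0.  0.]
```

View pics/s6.png

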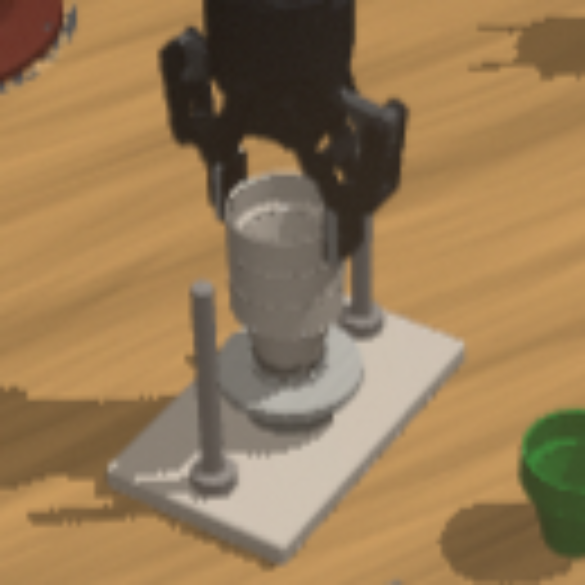

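The crop shows three equally spaced collars, level, with the top rim near the post tops. The rim measures 0.157 m at 7.6 N, which matches a fully nested stack, so I'll nudge down slightly to about 8 N.

>>> {"op": "move_arm", "data": {"rows": [[[0,0,0],[0,0,-0.015],60],[[0,0,0],[0,0,0],60],[[0,0,0],[0,0,0],60],[[0,0,0],[0,0,0],60],[[0,0,0],[0,0,0],60],[[0,0,0],[0,0,0],60],[[0,0,0],[0,0,0],60],[[0,0,0],[0,0,0],60]]}}

```text
time: 17.85
tool_pos: [0.4991, 0.0025, 0.1557]
tcp_rot: [0.536, 0.844, 0.0, 0.0]
ft_force: [-2.1, -0.4, 8.3]
opening: 0.0632
grasp_force: 33.9
```

```bash
python3 - <<'E'
from h import *
from rig import ctrl
F=[]
for _ in range(8):
    imaging.grab_frame("top"); s=status.read_state(); F.append([*s["ft_force"],s["tool_pos"][2]])
m=np.mean(F,0); print(m.round(4))
if 7<m[2]<9: print(ctrl.job_done())
E
```

```text
[-1.6815 -0.3583  8.1593  0.1557]
the job is handed in; nothing more can be done
None
```

Both loose cups are nested fully home in the seated cup, and the job was handed in at about 18 s with the gripper still holding the stack down at about 8.2 N, the top rim about level with the post tops.

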